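Slide the key box lid home past its spring catch

TASK

Close the key box: with a fingertip press the spring-loaded metal bar down and, while holding it down, push the sliding lid over the catch's nose, all the way to the far end wall. Then take the finger away so that the bar springs back up and its nose stands up in the lid's window, locking the lid. Do not pull the lid out or lift it, and leave the torch, the dish and the clamp where they are.

Things in the scene. Friction and masses are not known exactly. Their poses are not given: they have to be found in the camera images.
- keybox: Wooden open trough fixed to the ledge, 250 mm long (box x -130 to +120), 134 wide, side walls 66 high. Origin: underside (z 0), on the centre line; x points from the low near end (28 high) to the far wall, the way the lid closes; z up. 94 mm free between the side ledges; ledge tops (z 50) carry the lid; lips (z 60 to 66, inner edges y +-47) keep it down. Floor z 12.
- lid_stop (a point): Point on the inner face of the box's far wall (box x +110, y 0, z 50, axes as the box's): the lid is home when its far edge meets this face.
- lid: Loose pale wooden lid, 105 mm (x) by 110 (y) by 8 thick, about 0.25 kg, in the box's grooves with 2 mm side play. Origin: centre of underside, axes as the box's. Starts part open, origin at box x -2 to +21; the raised nose blocks it at +25.5; home it is at +57.5 with the nose in its window (20 by 24 mm, centre at lid x +26.5, y 0).
- lid_rail (a point): Middle of the lid's near edge, at the underside (lid x -52.5). Above it, flush with that edge, stands the push rail: 88 mm wide (y), 12 thick (x), its top 16 above the underside (box z 66).
- catch (a joint): Spring catch: travel of the metal bar in m, 0 = up, 0.016 = fully down. Bar 208 mm long (box x -118 to +90), 46 wide, on the box's centre line, top at box z 46 when up; it runs under the lid and is bare from the lid to the near end. Must be down over 10 mm (best 13 to 14) for the lid to pass. Spring: about 5 N up, 10 N fully down; rises by itself when let go.
- bar_end (a point): Centre of the near end edge of the bar's top face (box x -118, y 0); moves down with the bar.
- nose_top (a point): Centre of the top of the nose, an upright metal block 12 mm (x) by 14 (y) near the bar's far end (box x +84), 14 mm over the bar, its top 10 mm above the lid's underside when up; moves with the bar.
- torch: Loose yellow plastic torch standing on its head, 54 mm across, 155 mm tall, origin under its centre. Bystander.
- dish: Loose round white ceramic dish, 100 mm across, 32 mm high, origin under its centre. Bystander.
- clamp: Loose chrome bulldog clamp lying flat, about 75 by 60 mm, 30 mm high, origin under its centre. Bystander.
Not all that is in view belongs to the job. Of the things shaped like the lid, the wooden one is meant.

How it is judged:
By the outcome, as a careful person would: the job done as asked, in the order asked, and still so for the second after the job is handed in, with the robot touching nothing.
It also fails if it takes over 42 s, if anything falls off the work surface, if the arm or the gripper's body presses on something with over 40 N, if the wrist force passes 120 N, or if a joint passes its speed limit or range.

ROBOT

A 6-joint arm with a two-finger parallel gripper is mounted at the origin on the work surface. World frame = base frame: x ahead of the robot, y to its left, z up, the work surface at z = 0. Lengths are in m, angles in rad, forces in N, time in s.
With the tool pointing down it reaches from about 0.325 to 0.9 m from the base axis. Payload 6.1 kg.
Tool frame: the origin (TCP) lies at the very end of the fingers, on their centre line; the grasp point (between the pads) lies 19 mm behind it; z points along the fingers, y is the direction in which the jaws open and shut (so a half turn about z gives the same grasp; the last joint's range is limited). The gripper opens to 85 mm and grips with 20 to 120 N. Pads are 22 mm wide; open, the fingers measure 114 mm over their backs; the gripper's body (76 mm by 85 mm) begins 54 mm behind the grasp point. The pads swing forward as they close: fully open they stand 13 mm farther back than shut.
Start: joints at [-1.314, 0.22, 1.526, -0, 1.395, -0.126], TCP at [0.233, -0.58, 0.231] pointing down, gripper open.
Joint ranges: [-2.98, 2.98], [-0.91, 2.08], [0.09, 2.57], [-1.24, 4.39], [0.2, 2.65], [-2.68, 2.68]. Speed limits (rad/s): [2.57, 2.57, 3.01, 3.14, 3.14, 3.14].

INTERFACE

Orientations are given as a rotation vector (axis times angle).
In Python, from plant import r gives the robot as it stands.
- The arm moves only by the tool move_arm, never from a script. Its arguments are lists of equal length, an entry for each row: "travel": the shift along the world's x, y, z in m, a list of three; "angular": the turn, a rotation vector about the world's x, y, z in degrees, a list of three. A call has 1 to 12 rows; each row is the pose to reach, as a shift and turn from the pose commanded when the call began; what a row does not reach only later rows make up. A row lasts 1/12 s, in which the tool goes at most 41.7 mm and 7.16 degrees, less where a joint would pass 70% of its speed; a pose out of reach is approached as far as the arm can. A call with a gripper value outside its range is refused whole. "grip" is the closure, from -1 (fully open) to 1 (shut), set as the call begins (left out, the last holds). The fingers move at their own pace and stop on an object; the grip force is fixed at half the most. Time passes only in rows, so rows that repeat a pose let the fingers close. It gives the time, the measured TCP pose, the force and the opening at its end, in the units of the state.
- r.read_state(): the state, without advancing time (a new reading comes with each control period).
- r.get_image(name): name is "side" or "top" or "wrist"; returns the picture (384x512x3 uint8, red, green, blue); there is no depth.
- r.camera_info(name): a dict with "vfov" (degrees; the focal length in pixels is half the picture's height over the tangent of half this angle, whatever the lens; pixels are square), "cx", "cy" (the principal point, pixels), "xyz" and "orientation" of the camera in the world; the wrist camera has in their place "mount" (4x4, takes a point from camera to tool coordinates, whose origin is the TCP and whose axes are the flange's). Camera axes: x right, y up, looking along -z (the intrinsics and any distortion apply to the point x, -y, -z); pixel columns grow to the right and rows downward; lengths in m; the calibration is good to about 2 mm. A picture is of the moment at which its call begins: read the wrist's pose just before it. camera_info takes no time and is no camera call.
- r.close_job(): hands the job in, once; it reports no verdict.
The state is a dict: "t": time; "joint_positions": joint angles; "qd": joint speeds; "effort": joint torques, N m; "ee_pos": TCP position; "eef_rot": TCP orientation; "force": force on the tool from outside, world axes, zero at the start; "moment": the same for the moment, N m; "width": finger opening in m.
Only numpy, scipy, OpenCV 4.12 (cv2) and the standard library are available. Lean on these libraries where they do the work, as an engineer would, in place of code of your own. Each camera call takes 0.05 s, during which the arm holds its last target. There are 200 camera calls.

## Working session

There is one attempt and no reset: what is moved stays moved. The work goes in short steps, Python scripts to look and compute and a tool call to move; the robot and the scene stay as the last step left them, time stands still between calls to the robot, and variables do not carry over. Pictures are saved under pics/ and viewed, about 8 in all and at most 12, crops included, and the job is handed in when it is done.

Besides the shell and the picture viewer there is one more tool, called after "Emit:" by a JSON object that holds its "name" and its "arguments". move_arm: Moves the arm, as the interface text tells. Its arguments: {"type":"object","properties":{"travel":{"type":"array","items":{"type":"array","items":{"type":"number"}}},"angular":{"type":"array","items":{"type":"array","items":{"type":"number"}}},"grip":{"type":"number"}},"required":["travel","angular"]}

```bash
mkdir -p pics
cat > h.py <<'E'
import numpy as np, cv2
from plant import r
from scipy.spatial.transform import Rotation as R
E
python3 - <<'E'
from h import *
for n in("side","top"):
    cv2.imwrite(f"pics/{n}0.png",r.get_image(n)[:,:,::-1]); print(n,r.camera_info(n))
print(r.camera_info("wrist")); print(r.read_state())
E
```

```text
side {'vfov': 50.82116776856799, 'cx': 256.46070596480234, 'cy': 191.5599892719087, 'xyz': array([0.04886184, 0.80236074, 0.67685433]), 'orientation': array([ 0.43541641, -1.22079042, -2.1935349 ])}
top {'vfov': 42.77377625562538, 'cx': 251.72142288809007, 'cy': 187.03819558947473, 'xyz': array([0.50010847, 0.04731276, 1.2340478 ]), 'orientation': array([ 0.11777168, -0.09576793, -1.55377842])}
{'vfov': 71.60073301795936, 'cx': 251.83535913641563, 'cy': 189.91105876663167, 'mount': array([[-1.28337266e-03,  9.57934751e-01,  2.86983216e-01,
         7.45386994e-02],
       [ 9.99998594e-01,  1.53917932e-03, -6.65761960e-04,
        -1.28236318e-03],
       [-1.07947515e-03,  2.86981959e-01, -9.57935379e-01,
        -1.42547635e-01],
       [ 0.00000000e+00,  0.00000000e+00,  0.00000000e+00,
         1.00000000e+00]])}
{'t': 0.1, 'joint_positions': array([-1.31408515e+00,  2.21183094e-01,  1.52750365e+00, -7.55474464e-06,
        1.39468335e+00, -1.26114488e-01]), 'qd': array([-0.00096684, -0.0034883 , -0.00277593,  0.00085383,  0.00031458,
       -0.00149216]), 'effort': array([ 2.43030598e-03, -4.98246324e+01, -3.90544116e+01, -9.07465710e-05,
        5.72282734e-03,  4.04959692e-06]), 'ee_pos': array([ 0.23331082, -0.57923296,  0.23028275]), 'eef_rot': array([-3.08247476e+00, -5.97340506e-01,  1.93731033e-04]), 'force': array([-0.7982046 ,  0.55747382, -0.73652352]), 'moment': array([ 0.01608656, -0.06395306,  0.01065192]), 'width': 0.08524854156895877}
```

View pics/top0.png

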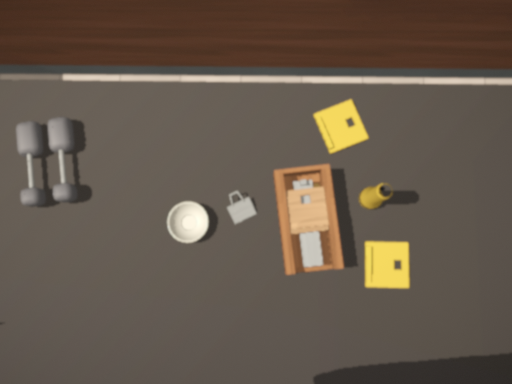

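View pics/side0.png

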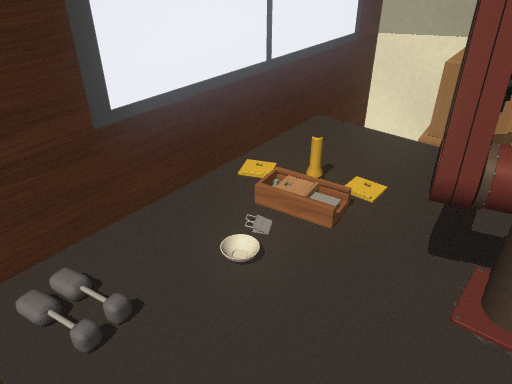

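```bash
cat >> h.py <<'E'
def cam(n):
    c=r.camera_info(n); f=192/np.tan(np.radians(c["vfov"]/2))
    if n=="wrist":
        s=r.read_state(); T=np.eye(4); T[:3,:3]=R.from_rotvec(s["eef_rot"]).as_matrix(); T[:3,3]=s["ee_pos"]
        T=T@c["mount"]; return f,c["cx"],c["cy"],T[:3,3],T[:3,:3]
    return f,c["cx"],c["cy"],c["xyz"],R.from_rotvec(c["orientation"]).as_matrix()
def cast(C,uv,z):
    f,cx,cy,p,M=C; uv=np.atleast_2d(np.float64(uv))
    d=np.c_[(uv[:,0]-cx)/f,-(uv[:,1]-cy)/f,-np.ones(len(uv))]@M.T
    return p+d*((z-p[2])/d[:,2])[:,None]
def proj(C,P):
    f,cx,cy,p,M=C; q=(np.atleast_2d(P)-p)@M; return np.c_[cx+f*q[:,0]/-q[:,2],cy-f*q[:,1]/-q[:,2]]
E
python3 - <<'E'
from h import *
im=cv2.imread("pics/top0.png"); C=cam("top")
cv2.imwrite("pics/topc.png",cv2.resize(im[150:290,160:410],None,fx=3.2,fy=3.2,interpolation=cv2.INTER_CUBIC))
print(cast(C,[(274,170),(330,165),(343,268),(287,274)],.066).round(3))
print(cast(C,[(188,222),(241,208)],.03).round(3))
E
```

```text
[[ 0.702  0.012  0.066]
 [ 0.716 -0.123  0.066]
 [ 0.471 -0.152  0.066]
 [ 0.455 -0.021  0.066]]
[[0.576 0.221 0.03 ]
 [0.613 0.091 0.03 ]]
```

View pics/topc.png

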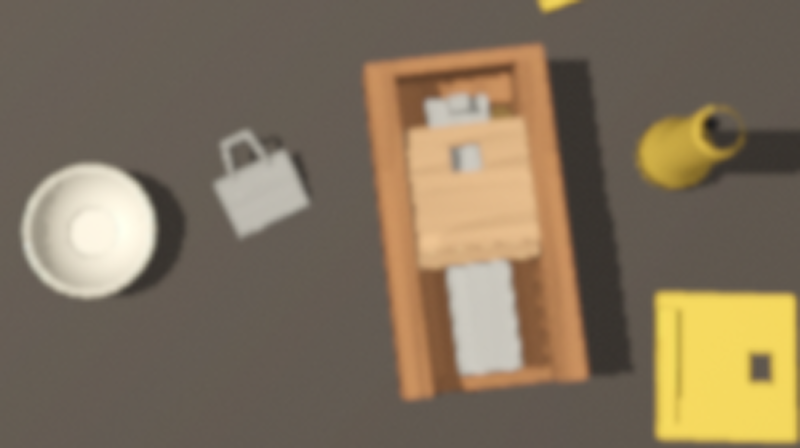

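```bash
cat >> h.py <<'E'
def rigid(m,w):
    A=m-m.mean(0);B=w-w.mean(0); th=np.arctan2((A[:,0]*B[:,1]-A[:,1]*B[:,0]).sum(),(A*B).sum())
    Q=np.array([[np.cos(th),-np.sin(th)],[np.sin(th),np.cos(th)]]); t=w.mean(0)-Q@m.mean(0)
    return th,Q,t,(m@Q.T+t-w)
E
python3 - <<'E'
from h import *
C=cam("top"); up=lambda a:(np.array(a)+.5)/3.2-.5+[160,150]
w=cast(C,up([(364,63),(545,44),(589,380),(403,400)]),.066)[:,:2]
m=np.array([(.12,.067),(.12,-.067),(-.13,-.067),(-.13,.067)])
th,Q,t,e=rigid(m,w); print(np.degrees(th),t,(e*1e3).round(1))
b=lambda uv,z:(((cast(C,up(uv),z)[:,:2]-t)@Q)*1e3).round(1)
print("rail near top edge",b([(420,269),(538,256)],.066),"lid far",b([(408,127),(528,117)],.058))
print("window",b([(466,157)],.058),"bar near",b([(460,375),(521,371)],.046))
for x in(-.1,-.08):print("press pt",x,(Q@[x,0]+t).round(4))
s=r.read_state();print("tool y",R.from_rotvec(s["eef_rot"]).as_matrix().round(3))
E
```

```text
6.98070068272635 [ 0.59205895 -0.06974102] [[-0.9 -1.9]
 [-1.   1.5]
 [ 0.8  1.7]
 [ 1.1 -1.4]]
rail near top edge [[-37.2  44.9]
 [-37.1 -43.1]] lid far [[ 70.2  40.8]
 [ 67.9 -50.1]]
window [[42.8  0.1]] bar near [[-118.1   23.1]
 [-120.   -22.5]]
press pt -0.1 [ 0.4928 -0.0819]
press pt -0.08 [ 0.5127 -0.0795]
tool y [[ 0.928  0.374 -0.   ]
 [ 0.374 -0.928  0.002]
 [ 0.    -0.002 -1.   ]]
```

Emit:
{"name": "move_arm", "arguments": {"travel": [[0.02,0.034,0],[0.04,0.069,0],[0.06,0.104,0],[0.08,0.139,0],[0.1,0.173,0],[0.12,0.208,0],[0.14,0.243,0],[0.16,0.277,0],[0.18,0.312,0],[0.2,0.347,0],[0.22,0.381,0],[0.24,0.416,0]], "angular": [[0,0,-3],[0,0,-6],[0,0,-9],[0,0,-12],[0,0,-14.9],[0,0,-14.9],[0,0,-14.9],[0,0,-14.9],[0,0,-14.9],[0,0,-14.9],[0,0,-14.9],[0,0,-14.9]], "grip": 1}}

```text
t: 1.1
ee_pos: [0.4738, -0.1618, 0.2311]
eef_rot: [-3.136, -0.192, 0.0]
force: [1.0, 0.2, -0.2]
width: 0.0002
```

Emit:
{"name": "move_arm", "arguments": {"travel": [[0.02,0.034,0],[0.04,0.069,-0.01],[0.049,0.085,-0.02],[0.049,0.085,-0.03],[0.049,0.085,-0.03]], "angular": [[0,0,0],[0,0,0],[0,0,0],[0,0,0],[0,0,0]]}}

```text
t: 1.52
ee_pos: [0.521, -0.0774, 0.1984]
eef_rot: [-3.134, -0.197, 0.007]
force: [-0.4, -0.1, -0.9]
width: -0.0
```

Run:
```python
from h import *
C=cam("wrist"); im=r.get_image("wrist")[:,:,::-1]; cv2.imwrite("pics/w1.png",cv2.resize(im,(800,600)))
s=r.read_state(); print(s["t"],s["ee_pos"],s["force"],s["width"],s["joint_positions"].round(2))
np.savez("w1.npz",*[np.array(a) for a in C])
```

```text
1.5667 [ 0.52112824 -0.07844036  0.19951007] [ 0.17685381 -0.04284041 -0.28238858] 0.00021765494237131357 [-0.3   0.01  1.81 -0.    1.32  1.15]
```

View pics/w1.png

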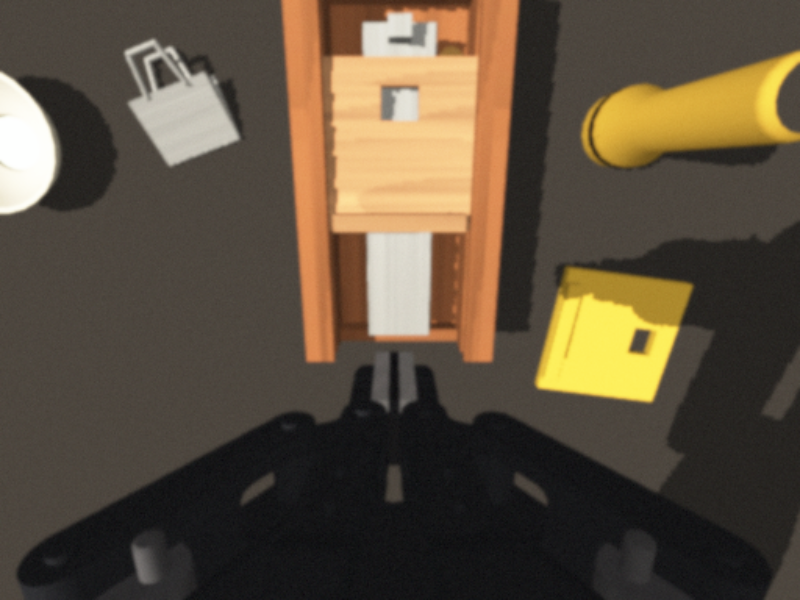

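Run:
```python
from h import *
d=np.load("w1.npz"); C=[d[k] for k in d.files]
up=lambda a:(np.array(a)+.5)*.64-.5
P=lambda uv,z:cast(C,up(uv),z)[:,:2]
bar=P([(368,334),(430,334)],.046); lip=P([(305,361),(493,361)],.066); rail=P([(335,232),(467,231)],.066)
farb=P([(363,55),(437,55)],.046)
print("widths",[np.linalg.norm(a[0]-a[1]).round(4) for a in(bar,lip,rail,farb)])
m=np.array([(-.118,.023),(-.118,-.023),(-.13,.067),(-.13,-.067)])
th,Q,t,e=rigid(m,np.r_[bar,lip]); print("wrist fit",np.degrees(th),t,(e*1e3).round(1))
b=lambda w,Q,t:((w-t)@Q*1e3).round(1)
th0=np.radians(6.98);Q0=np.array([[np.cos(th0),-np.sin(th0)],[np.sin(th0),np.cos(th0)]]);t0=np.array([.5921,-.0697])
for n,w in(("bar",bar),("lip",lip),("rail",rail),("tcp",r.read_state()["ee_pos"][None,:2])): print(n,b(w,Q0,t0).tolist(),b(w,Q,t).tolist())
print("barmid dir",np.degrees(np.arctan2(*(rail.mean(0)-bar.mean(0))[::-1])))
```

```text
widths [np.float64(0.0472), np.float64(0.1361), np.float64(0.0869), np.float64(0.0465)]
wrist fit 7.12303648582421 [ 0.59397514 -0.07046019] [[-0.4 -0.5]
 [-0.5  0.6]
 [ 0.6 -1.1]
 [ 0.3  1. ]]
bar [[-115.8, 22.2], [-115.7, -25.0]] [[-117.5, 23.5], [-117.5, -23.7]]
lip [[-128.9, 66.8], [-128.5, -69.3]] [[-130.5, 68.1], [-130.4, -68.0]]
rail [[-35.6, 41.5], [-34.7, -45.4]] [[-37.3, 42.6], [-36.6, -44.3]]
tcp [[-71.5, -0.1]] [[-73.3, 1.1]]
barmid dir 6.56372695941822
```

Emit:
{"name": "move_arm", "arguments": {"travel": [[0,0,-0.03],[0,0,-0.06],[0,0,-0.09],[0,0,-0.12],[0,0,-0.14],[0,0,-0.14],[0,0,-0.14]], "angular": [[0,0,0],[0,0,0],[0,0,0],[0,0,0],[0,0,0],[0,0,0],[0,0,0]]}}

```text
t: 2.15
ee_pos: [0.5214, -0.0798, 0.061]
eef_rot: [-3.135, -0.19, 0.003]
force: [0.3, -0.1, -0.1]
width: -0.0001
```

Emit:
{"name": "move_arm", "arguments": {"travel": [[0,0,-0.003],[0,0,-0.006],[0,0,-0.006],[0,0,-0.006]], "angular": [[0,0,0],[0,0,0],[0,0,0],[0,0,0]]}}

```text
t: 2.48
ee_pos: [0.5232, -0.0791, 0.0564]
eef_rot: [3.135, 0.193, 0.003]
force: [0.1, -0.5, -0.3]
width: 0.0002
```

Emit:
{"name": "move_arm", "arguments": {"travel": [[0,0,-0.002],[0,0,-0.004],[0,0,-0.004],[0,0,-0.004]], "angular": [[0,0,0],[0,0,0],[0,0,0],[0,0,0]]}}

```text
t: 2.82
ee_pos: [0.5223, -0.0786, 0.0511]
eef_rot: [-3.135, -0.193, 0.001]
force: [-0.1, -0.5, -0.1]
width: -0.0001
```

Emit:
{"name": "move_arm", "arguments": {"travel": [[0,0,-0.002],[0,0,-0.004],[0,0,-0.004],[0,0,-0.004]], "angular": [[0,0,0],[0,0,0],[0,0,0],[0,0,0]]}}

```text
t: 3.15
ee_pos: [0.5222, -0.0787, 0.047]
eef_rot: [-3.135, -0.193, 0.001]
force: [0.4, -0.3, 0.2]
width: -0.0001
```

Emit:
{"name": "move_arm", "arguments": {"travel": [[0,0,-0.002],[0,0,-0.002],[0,0,-0.002]], "angular": [[0,0,0],[0,0,0],[0,0,0]]}}

```text
t: 3.4
ee_pos: [0.5227, -0.0788, 0.0458]
eef_rot: [3.136, 0.193, 0.001]
force: [-1.5, 0.4, 4.6]
width: -0.0002
```

Emit:
{"name": "move_arm", "arguments": {"travel": [[0,0,-0.002],[0,0,-0.004],[0,0,-0.004],[0,0,-0.004]], "angular": [[0,0,0],[0,0,0],[0,0,0],[0,0,0]]}}

```text
t: 3.73
ee_pos: [0.5228, -0.0789, 0.042]
eef_rot: [3.135, 0.193, 0.001]
force: [-2.3, 0.9, 6.6]
width: -0.0002
```

Emit:
{"name": "move_arm", "arguments": {"travel": [[0,0,-0.003],[0,0,-0.006],[0,0,-0.009],[0,0,-0.009],[0,0,-0.009]], "angular": [[0,0,0],[0,0,0],[0,0,0],[0,0,0],[0,0,0]]}}

```text
t: 4.15
ee_pos: [0.5229, -0.0789, 0.0333]
eef_rot: [3.135, 0.193, 0.001]
force: [-2.7, 0.7, 8.2]
width: -0.0001
```

Emit:
{"name": "move_arm", "arguments": {"travel": [[0.003,0.0004,-0.0007],[0.006,0.0007,-0.0007],[0.009,0.0011,-0.0007],[0.012,0.0015,-0.0007],[0.015,0.0018,-0.0007],[0.018,0.0022,-0.0007],[0.021,0.0026,-0.0007],[0.024,0.0029,-0.0007],[0.027,0.0033,-0.0007],[0.03,0.0037,-0.0007],[0.03,0.0037,-0.0007]], "angular": [[0,0,0],[0,0,0],[0,0,0],[0,0,0],[0,0,0],[0,0,0],[0,0,0],[0,0,0],[0,0,0],[0,0,0],[0,0,0]]}}

```text
t: 5.07
ee_pos: [0.5517, -0.0753, 0.0321]
eef_rot: [3.136, 0.193, -0.004]
force: [-7.2, -0.0, 9.6]
width: 0.0004
```

Run:
```python
from h import *
C=cam("wrist"); im=r.get_image("wrist")[:,:,::-1]; cv2.imwrite("pics/w2.png",cv2.resize(im,(800,600)))
s=r.read_state(); print(s["t"],s["ee_pos"],s["force"])
```

```text
5.1167 [ 0.55167892 -0.07529181  0.03214989] [-5.83172475 -0.17934978  9.06744593]
```

View pics/w2.png

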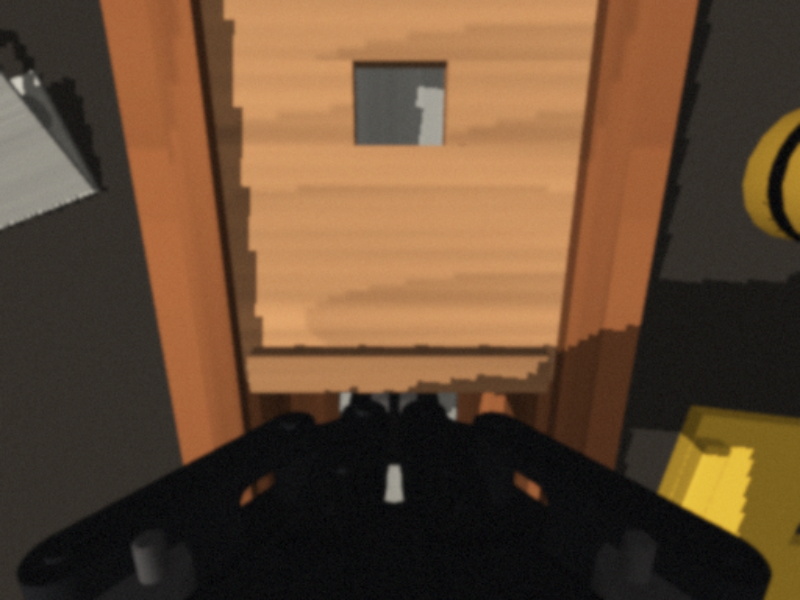

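Emit:
{"name": "move_arm", "arguments": {"travel": [[0.003,0.0004,0],[0.006,0.0007,0],[0.009,0.0011,0],[0.012,0.0015,0],[0.015,0.0018,0],[0.018,0.0022,0],[0.021,0.0026,0],[0.024,0.0029,0],[0.027,0.0033,0],[0.027,0.0033,0]], "angular": [[0,0,0],[0,0,0],[0,0,0],[0,0,0],[0,0,0],[0,0,0],[0,0,0],[0,0,0],[0,0,0],[0,0,0]]}}

```text
t: 5.95
ee_pos: [0.5787, -0.072, 0.0321]
eef_rot: [3.136, 0.193, -0.004]
force: [-6.0, -0.6, 9.2]
width: -0.0003
```

Emit:
{"name": "move_arm", "arguments": {"travel": [[0.002,0.0002,0],[0.004,0.0005,0],[0.006,0.0007,0],[0.006,0.0007,0],[0.006,0.0007,0]], "angular": [[0,0,0],[0,0,0],[0,0,0],[0,0,0],[0,0,0]]}}

```text
t: 6.37
ee_pos: [0.5844, -0.0713, 0.0321]
eef_rot: [3.136, 0.193, -0.004]
force: [-7.3, -1.4, 9.4]
width: -0.0001
```

Emit:
{"name": "move_arm", "arguments": {"travel": [[0.001,0.0001,0],[0.002,0.0002,0],[0.002,0.0002,0],[0.002,0.0002,0]], "angular": [[0,0,0],[0,0,0],[0,0,0],[0,0,0]]}}

```text
t: 6.7
ee_pos: [0.5859, -0.0712, 0.0321]
eef_rot: [-3.136, -0.193, 0.006]
force: [-7.7, 0.3, 10.8]
width: 0.0001
```

Emit:
{"name": "move_arm", "arguments": {"travel": [[0.001,0.0001,0],[0.002,0.0002,0],[0.002,0.0002,0],[0.002,0.0002,0]], "angular": [[0,0,0],[0,0,0],[0,0,0],[0,0,0]]}}

```text
t: 7.03
ee_pos: [0.586, -0.0712, 0.0321]
eef_rot: [-3.135, -0.193, 0.013]
force: [-16.9, -2.2, 17.3]
width: -0.0001
```

Run:
```python
from h import *
for n in("wrist","top"):
    im=r.get_image(n)[:,:,::-1]
    if n=="top": t=cv2.resize(im[150:290,250:370],(514,600),interpolation=cv2.INTER_CUBIC)
    else: w=cv2.resize(im[:300],(286*512//300*1,286))
cv2.imwrite("pics/c3.png",np.hstack([cv2.resize(w,(480,281)),cv2.resize(t,(241,281))]))
s=r.read_state(); print(s["t"],s["ee_pos"],s["force"])
```

```text
7.1333 [ 0.58596977 -0.07118636  0.03207436] [-17.09803283  -2.30663303  17.42878024]
```

View pics/c3.png

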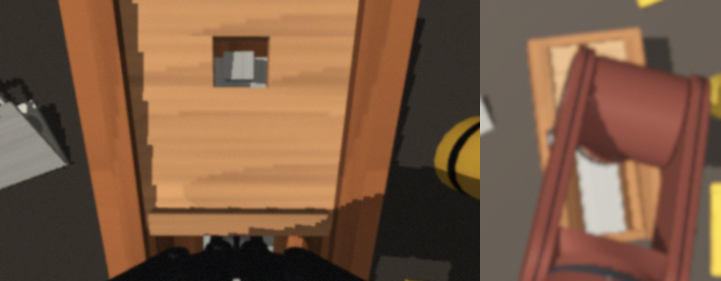

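The nose (240,65 in the crop) shows inside the window and the lid has met the wall. I'll back off horizontally while the bar is still down, then lift.

Emit:
{"name": "move_arm", "arguments": {"travel": [[-0.002,-0.0002,0],[-0.004,-0.0005,0],[-0.006,-0.0007,0],[-0.006,-0.0007,0]], "angular": [[0,0,0],[0,0,0],[0,0,0],[0,0,0]]}}

```text
t: 7.47
ee_pos: [0.5858, -0.0713, 0.0338]
eef_rot: [3.135, 0.192, 0.008]
force: [1.2, 2.3, 8.9]
width: -0.0001
```

Emit:
{"name": "move_arm", "arguments": {"travel": [[0,0,0.004],[0,0,0.008],[0,0,0.012],[0,0,0.018],[0,0,0.03],[0,0,0.05],[0,0,0.08],[0,0,0.11],[0,0,0.14],[0,0,0.14],[0,0,0.14]], "angular": [[0,0,0],[0,0,0],[0,0,0],[0,0,0],[0,0,0],[0,0,0],[0,0,0],[0,0,0],[0,0,0],[0,0,0],[0,0,0]]}}

```text
t: 8.38
ee_pos: [0.5849, -0.0718, 0.1747]
eef_rot: [3.134, 0.193, 0.007]
force: [0.2, 0.3, -0.6]
width: -0.0
```

Emit:
{"name": "move_arm", "arguments": {"travel": [[-0.02,0,0],[-0.04,0,0],[-0.06,0,0.02],[-0.08,0,0.04],[-0.1,0,0.05],[-0.1,0,0.05],[-0.1,0,0.05]], "angular": [[0,0,0],[0,0,0],[0,0,0],[0,0,0],[0,0,0],[0,0,0],[0,0,0]]}}

```text
t: 8.97
ee_pos: [0.4828, -0.0713, 0.2212]
eef_rot: [-3.136, -0.192, 0.0]
force: [0.6, -0.3, -0.2]
width: 0.0005
```

Run:
```python
from h import *
C=cam("wrist"); np.savez("w4.npz",*[np.array(a) for a in C])
w=r.get_image("wrist")[:,:,::-1]; cv2.imwrite("pics/w4.png",cv2.resize(w,(800,600)))
s=r.get_image("side")[:,:,::-1]; cv2.imwrite("pics/s4.png",cv2.resize(s[130:270,200:400],(800,560),interpolation=cv2.INTER_CUBIC))
s=r.read_state(); print(s["t"],s["ee_pos"],s["force"])
```

```text
9.0667 [ 0.48313237 -0.07121404  0.22032052] [ 0.22832335 -0.08579691 -0.72538019]
```

View pics/w4.png

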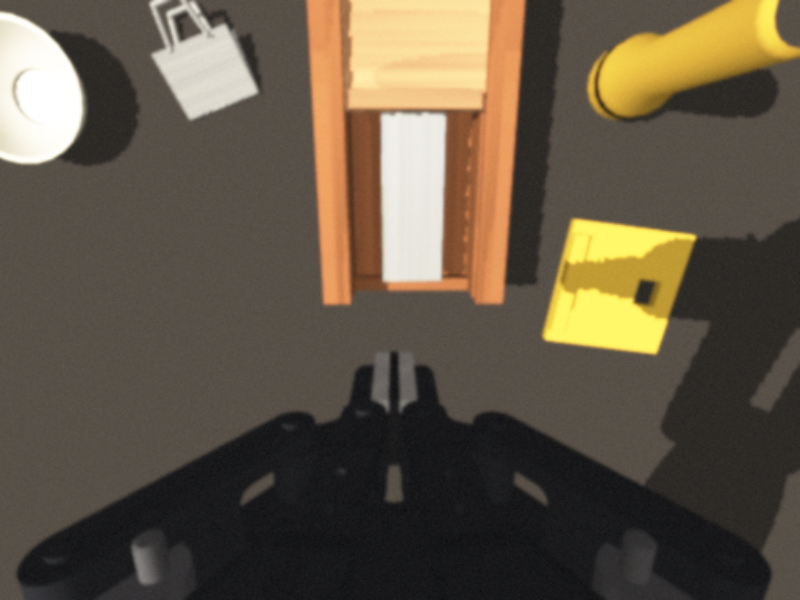

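View pics/s4.png

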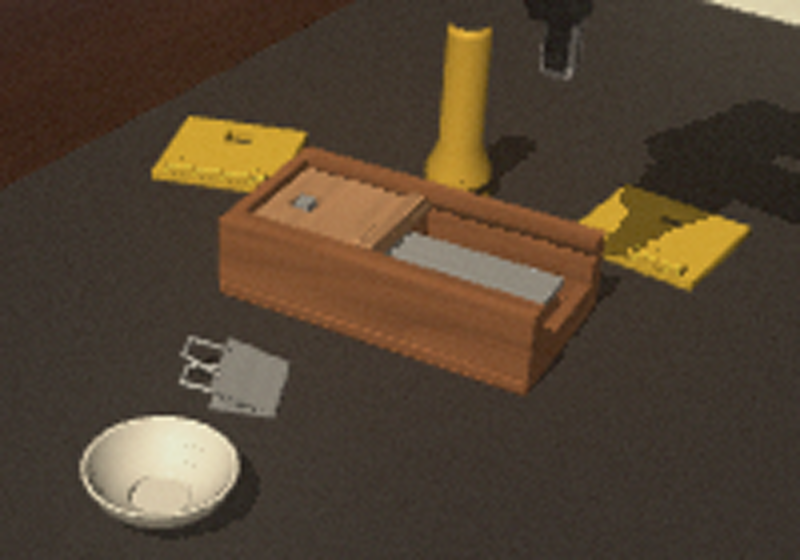

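Emit:
{"name": "move_arm", "arguments": {"travel": [[0.03,0.004,0],[0.06,0.007,0],[0.09,0.011,0],[0.12,0.015,0],[0.12,0.015,0],[0.12,0.015,0]], "angular": [[0,0,0],[0,0,0],[0,0,0],[0,0,0],[0,0,0],[0,0,0]]}}

```text
t: 9.57
ee_pos: [0.6039, -0.0558, 0.2184]
eef_rot: [-3.134, -0.194, 0.007]
force: [-0.5, 0.4, 1.1]
width: -0.0001
```

Run:
```python
from h import *
C=cam("wrist"); np.savez("w5.npz",*[np.array(a) for a in C])
w=r.get_image("wrist")[:,:,::-1]; cv2.imwrite("pics/w5.png",cv2.resize(w[:300,100:400],(600,600),interpolation=cv2.INTER_CUBIC))
s=r.read_state(); print(s["t"],s["ee_pos"],s["force"])
```

```text
9.6167 [ 0.60305961 -0.05597878  0.21903462] [-0.84041387  0.05491729  0.51652871]
```

View pics/w5.png

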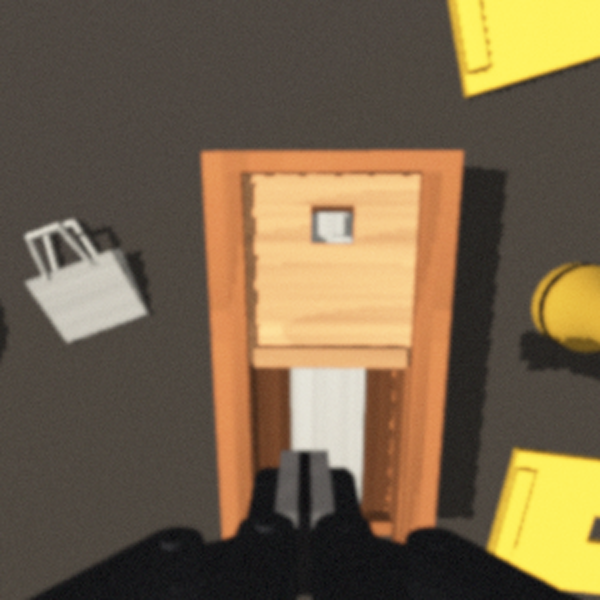

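Run:
```python
from h import *
d=np.load("w4.npz"); C=[d[k] for k in d.files]; up=lambda a:(np.array(a)+.5)*.64-.5
th=np.radians(7);Q=np.array([[np.cos(th),-np.sin(th)],[np.sin(th),np.cos(th)]]);t=np.array([.593,-.070])
b=lambda w:((w[:,:2]-t)@Q*1e3).round(1)
print("w4 rail",b(cast(C,up([(348,108),(484,108)]),.066)).tolist(),"bar end@46",b(cast(C,up([(382,281),(443,281)]),.046)).tolist(),"@32",b(cast(C,up([(382,281),(443,281)]),.032)).tolist())
d=np.load("w5.npz"); C=[d[k] for k in d.files]; up=lambda a:(np.array(a)+.5)/2-.5+[100,0]
print("w5 rail",b(cast(C,up([(255,368),(406,368)]),.066)).tolist(),"lid far",b(cast(C,up([(249,173),(421,173)]),.058)).tolist(),"window",b(cast(C,up([(333,225)]),.058)).tolist(),"wall far",b(cast(C,up([(202,151),(463,151)]),.066)).tolist())
```

```text
w4 rail [[5.2, 43.5], [5.1, -46.0]] bar end@46 [[-117.4, 22.8], [-117.4, -25.3]] @32 [[-121.0, 23.2], [-121.0, -27.0]]
w5 rail [[5.1, 42.7], [5.1, -44.1]] lid far [[110.4, 43.8], [110.4, -47.6]] window [[83.9, -1.3]] wall far [[120.3, 66.7], [120.3, -66.8]]
```

Rail edge is at +5.1 mm (home is +5.0), the lid's far edge is at +110.4, and the bar end matches the raised height. I'll hand in.

```bash
python3 -c "
from plant import r
s=r.read_state();print(s['t'],s['force']);print(r.close_job())"
```

```text
9.6167 [-0.84041387  0.05491729  0.51652871]
the job is handed in; nothing more can be done
None
```

The key box is closed and locked, and I handed the job in at about 9.6 s with the arm clear of everything.

**What I did:** With the gripper shut, I pressed the bar down about 13–14 mm just behind the push rail. Holding it there, I slid the lid forward until it stopped at the far wall, at about 17 N. I then commanded a 6 mm back-off and lifted straight up so the bar could spring back.

**Last checks:**
- **Lid:** its near edge is at box x +5.1 mm (home is +5.0) and its far edge at +110.4 mm (the wall face is at +110).
- **Nose:** it shows in the window, whose centre is at +83.9 mm (the nose is at +84).
- **Bar:** its near end lands at −117.4 mm if taken as up and −121.0 mm if taken as down. The true figure is −118, so this points to the bar being up, although its apparent width read about 2 mm too wide.
- **Bystanders:** the torch, dish and clamp look unmoved in the pictures. I did not measure them again.

**What disagreed:**
- **Back-off:** the fingertip hardly moved during it, by about 0.2 mm. The push force still dropped to near zero before I lifted, and the lid stayed home.
- **Camera estimates:** the top and wrist views placed the box about 2 mm apart, so I used a value between them.

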